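# Shut off the bench supply and pop open the clamshell test jig

### The job

The test run is over. Flip the bat toggle on the grey bench supply over to its red-dot side (off) first; then press the green release button on the blue test jig, gently, until the clear lid springs all the way open, and let the button come back up. Never press or push hard, and leave the other things where they stand.

Things in the scene. Friction and masses are not known exactly. Their poses are not given: they have to be found in the camera images.
- jig: Blue clamshell test jig, fixed to the worktop, 180 (x) x 160 (y) x 75 mm high with the lid shut; origin under its middle, x from the button side to the lid's hinge, y left, z up. Its front deck is 45 mm high and reaches 90 mm in front of the origin. A dark catch housing (10 x 34 mm, top 66 mm high) stands 42 mm in front of the origin, the lid behind it.
- release_axis (a point): Point on the jig's front deck (45 mm above the worktop) straight below the middle of the green release button, 68 mm in front of the jig's origin, same axes. Button 24 mm across, in a 40 mm black housing whose rim lies 12 mm below its top; press straight down. Its top lies 26 to 40 mm above this point: it differs from jig to jig and is not reported, so feel for it.
- release (a joint): Travel of the green release button: 0 up, grows as it is pressed, 0.008 m at its bottom stop. Spring return, 1.8 N to start it, 6 N at the bottom; the catch lets go of the lid at about 0.005 m.
- lid (a joint): Hinge of the clear lid (113 mm deep, 146 mm wide) at the jig's far edge, 85 mm behind its origin and 55 mm above the worktop: 0 shut and latched, springs up and back by itself to its stop at 1.75 rad once the catch lets go, and stays there. The catch cannot be forced by hand.
- supply: Grey bench supply fixed to the worktop, 110 (x) x 140 (y) x 66 mm high; origin at the centre of its underside, x from front to back, y to the left, z up.
- toggle_pivot (a point): Pivot of the steel bat toggle on top of the supply, 70 mm above the worktop, 25 mm in front of the supply's middle; axes of the supply. The bat is 38 mm long from here, 11 mm thick at its tip, and swings along y. A bush of 7 mm radius surrounds the pivot up to 74 mm above the worktop. Red dot 34 mm to the -y side, green dot 34 mm to the +y side.
- toggle_tip (a point): Tip of the bat toggle, 38 mm from its pivot.
- toggle (a joint): Angle of the bat toggle: +0.42 rad leaning to the green dot (+y of the supply, on), 0 upright, -0.42 leaning to the red dot (-y, off). Over-centre: a push of about 3 N at the tip starts it, and it snaps to whichever side of upright it is on.
- turbidimeter: White turbidimeter, loose bystander, 88 x 191 x 68 mm, origin under its middle.
- bottle_green: White bottle with a green cap, loose bystander, 69 mm across, 144 mm high, origin under its middle.
- tip_box: Blue pipette-tip box with clear lid, loose bystander, 67 x 104 x 62 mm, origin under its middle.
- label_roll: White roll of labels, loose bystander, 72 mm across, 30 mm high, origin under its middle.
- cuvette_rack: White cuvette rack, loose bystander, 34 x 110 x 26 mm, origin under its middle.

How it is judged:
By the outcome, as a careful person would: the job done as asked, in the order asked, and still so for the second after the job is handed in, with the robot touching nothing.
It also fails if it takes over 38 s, if anything falls off the work surface, if the arm or the gripper's body presses on something with over 40 N, if the wrist force passes 120 N, or if a joint passes its speed limit or range.

### The arm

A 7-joint arm with a two-finger parallel gripper is mounted at the origin on a cart in front of the work surface, level with it; the furniture and walls round the work are solid. World frame = base frame: x ahead of the robot, y to its left, z up, the work surface at z = 0. Lengths are in m, angles in rad, forces in N, time in s.
With the tool pointing down it reaches from about 0.4 to 0.85 m from the base axis. Payload 4.5 kg.
Tool frame: the origin (TCP) lies at the very end of the fingers, on their centre line; the grasp point (between the pads) lies 19 mm behind it (ctrl.tcp_to_grasp is the distance from the TCP to the grasp point, in m); z points along the fingers, y is the line along which they close (so a half turn about z gives the same grasp; the last joint's range is limited). The gripper opens to 85 mm and grips with 20 to 120 N. Pads are 22 mm wide; open, the fingers measure 114 mm over their backs; the gripper's body (76 mm by 85 mm) begins 54 mm behind the grasp point. The pads swing forward as they close: fully open they stand 13 mm farther back than shut.
Start: joints at [1.274, 0.689, -0.195, 1.565, 0.157, 0.902, -0.215], TCP at [0.203, -0.591, 0.231] pointing down, gripper open.
Joint ranges: [-3.01, 3.01], [-0.46, 2.08], [-1.47, 1.51], [0.13, 2.56], [-1, 4.14], [0.04, 2.09], [-2.66, 2.66]. Speed limits (rad/s): [2.57, 2.57, 3.14, 3.14, 3.14, 3.14, 3.14].

### API

Orientations are given as a unit quaternion [x, y, z, w].
In Python, from plant import ctrl gives the robot as it stands. Calls block until the motion is done:
- ctrl.move_pose(position, orientation): joint-space move of the TCP to a pose.
- ctrl.movel(position, vel=0.15, orientation=None, contact_N=None): straight line of the TCP; orientation=None keeps the orientation; vel is the mean speed in m/s. With contact_N (N) it stops when the force on the tool has changed by that much, and returns True; else False.
- ctrl.move_j(angles): joint-space move.
- ctrl.set_gripper(opening, squeeze=None): opening from 0.0 (shut) to 1.0 (fully open); squeeze is the grip in N (None keeps the last); returns when the fingers have stopped.
- ctrl.dwell(seconds).
- ctrl.ik(position, orientation): joint angles nearest the present ones, or None.
- ctrl.grab_frame(name): name is "side" or "top"; returns a dict with "color" (480x640x3 uint8, red, green, blue), "depth" (480x640 float32, m along the optical axis (not along the pixel's ray), 0 where there is no reading), "fx", "fy", "cx", "cy" (pixels), "extrinsics" (4x4, takes a point from camera to world coordinates). Camera axes: x right, y up, looking along -z (the intrinsics and any distortion apply to the point x, -y, -z); pixel columns grow to the right and rows downward; lengths in m; the calibration is good to about 2 mm. A picture is of the moment at which its call begins.
A pose or a line that the arm cannot do raises ctrl.IKError and nothing moves.
- ctrl.job_done(): hands the job in; it is judged then, once.
Trained networks look in the newest picture that a camera, given by its name, has taken for a name from the list of things; names that differ only in an ending like _2 or _b are one class to them, and where a whole thing is asked for, a point or a joint stands for the part that bears it (a point fixed in the world has none). Each returns a list of dicts, best first, with "conf" (0 to 1); they miss things now and then, are a little off and sometimes report something else, mostly with a low value. They report only what shows in the picture. A call takes as long as a camera call.
- ctrl.find_in(camera, label): "extent" ([left, top, width, height] in pixels, round what is visible of it).
- ctrl.regions_of(camera, label): "pixels" (480x640 bool, what is visible of it) and "extent" ([left, top, width, height] in pixels, round what is visible of it).
Readings, each from a call of its own:
- ctrl.get_t(): time.
- ctrl.get_joint_positions(): joint angles.
- ctrl.get_dq(): joint speeds.
- ctrl.get_joint_efforts(): joint torques, N m.
- ctrl.get_position(): TCP position.
- ctrl.get_tcp_rot(): TCP orientation.
- ctrl.get_ft_force(): force on the tool from outside, world axes, zero at the start.
- ctrl.get_wrist_torque(): the same for the moment, N m.
- ctrl.get_gripper_width(): opening from 0.0 (shut) to 1.0 (fully open).
- ctrl.get_gripper_force(): force on a finger pad.
Only numpy, scipy, OpenCV 4.12 (cv2) and the standard library are available. Lean on these libraries where they do the work, as an engineer would, in place of code of your own. Each camera call takes 0.05 s, during which the arm holds its last target. There are 200 camera calls.

## Working session

There is one attempt and no reset: what is moved stays moved. The work goes in short steps, each a Python script; the robot and the scene stay as the last script left them, time stands still between calls to the robot, and variables do not carry over. Pictures are saved under pics/ and viewed, at most 10 in all, crops included, and the job is handed in when it is done.

```bash
mkdir -p pics; cat > h.py <<'E'
import numpy as np, cv2
from plant import ctrl
def cloud(f):
    d=f["depth"]; v,u=np.mgrid[0:480,0:640]
    p=np.stack([(u-f["cx"])*d/f["fx"],-(v-f["cy"])*d/f["fy"],-d,np.ones_like(d)],-1)
    w=(p@np.array(f["extrinsics"]).T)[...,:3]; w[d==0]=np.nan
    return w
E
python3 - <<'E'
from h import *
ims=[]
for c in ("top","side"):
    f=ctrl.grab_frame(c); w=cloud(f); np.save(c+".npy",w)
    cv2.imwrite(f"pics/{c}0.png",f["color"][...,::-1])
    print(c,[k for k in f],np.round(f["extrinsics"],3).tolist())
    for l in ("jig","release","supply","toggle","toggle_tip","lid","bottle_green","turbidimeter","tip_box","label_roll","cuvette_rack"):
        for r in ctrl.regions_of(c,l)[:2]:
            q=w[r["pixels"]]; q=q[~np.isnan(q[:,0])]
            if len(q)<5: print(l,r["conf"],r["extent"]);continue
            print(l,round(r["conf"],2),r["extent"],np.round(np.median(q,0),3),np.round(np.percentile(q,2,0),3),np.round(np.percentile(q,98,0),3))
print(ctrl.get_t(),ctrl.get_tcp_rot())
E
```

```text
top ['color', 'depth', 'fx', 'fy', 'cx', 'cy', 'extrinsics'] [[-0.024, 0.99, -0.138, 0.341], [-1.0, -0.025, -0.003, -0.028], [-0.007, 0.138, 0.99, 1.616], [0.0, 0.0, 0.0, 1.0]]
jig 0.79 [342.2, 223.2, 59.1, 61.0] [ 0.524 -0.145  0.073] [ 0.437 -0.224  0.038] [ 0.605 -0.073  0.082]
release 0.53 [368.0, 268.1, 10.0, 9.1] [ 0.457 -0.154  0.085] [ 0.448 -0.163  0.077] [ 0.468 -0.143  0.092]
supply 0.88 [177.3, 239.8, 54.5, 48.8] [0.493 0.335 0.066] [0.439 0.269 0.019] [0.547 0.408 0.076]
supply 0.51 [427.0, 289.8, 32.5, 27.8] [ 0.361 -0.338  0.107] [ 0.332 -0.377  0.008] [ 0.392 -0.317  0.15 ]
toggle_tip 0.19 [274.1, 304.0, 19.5, 21.1] [0.348 0.106 0.031] [0.32  0.077 0.024] [0.381 0.137 0.038]
lid 0.89 [343.1, 221.6, 54.5, 40.9] [ 0.551 -0.148  0.076] [ 0.497 -0.218  0.067] [ 0.606 -0.078  0.083]
bottle_green 0.88 [428.6, 290.7, 29.4, 25.6] [ 0.362 -0.338  0.108] [ 0.331 -0.377  0.013] [ 0.393 -0.317  0.15 ]
turbidimeter 0.67 [289.9, 171.5, 60.0, 34.2] [ 0.719 -0.013  0.034] [ 0.684 -0.092  0.013] [0.767 0.083 0.071]
tip_box 0.92 [357.7, 163.5, 38.4, 33.9] [ 0.737 -0.18   0.062] [ 0.705
[... 1284 characters left out ...]
324.0, 46.1, 81.4] [ 0.37  -0.373  0.093] [ 0.336 -0.386  0.007] [ 0.398 -0.34   0.146]
bottle_green 0.46 [296.6, 257.6, 62.3, 55.5] [ 0.555 -0.166  0.075] [ 0.501 -0.223  0.058] [ 0.61  -0.08   0.078]
turbidimeter 0.95 [374.3, 219.8, 50.6, 53.1] [0.712 0.025 0.035] [ 0.669 -0.274  0.012] [0.767 0.069 0.22 ]
turbidimeter 0.46 [345.2, 372.3, 38.3, 67.4] [ 0.612 -0.402  0.016] [ 0.585 -0.455  0.002] [ 0.637 -0.346  0.027]
tip_box 0.8 [420.5, 272.4, 28.0, 60.3] [ 0.763 -0.223  0.061] [ 0.723 -0.289 -0.   ] [ 0.803 -0.127  0.1  ]
label_roll 0.98 [225.7, 219.9, 28.6, 23.2] [0.354 0.092 0.029] [0.321 0.071 0.002] [0.386 0.14  0.033]
1.2 [9.86354988e-01 1.64632432e-01 5.82960143e-06 2.13259414e-05]
```

```bash
python3 - <<'E'
from h import *
t=cv2.imread("pics/top0.png"); s=cv2.imread("pics/side0.png")
c=[t[230:300,165:245],t[215:300,335:415],s[145:210,260:340],s[245:345,255:370]]
g=[cv2.resize(x,(400,300),interpolation=cv2.INTER_CUBIC) for x in c]
cv2.imwrite("pics/crop.png",np.vstack([np.hstack(g[:2]),np.hstack(g[2:])]))
W=np.vstack([np.load(n+".npy").reshape(-1,3) for n in ("top","side")]); 
def box(lo,hi): 
    m=np.all((W>lo)&(W<hi),1); return W[m]
for n,lo,hi in (("supply",(.40,.22,.055),(.6,.45,.08)),("jig",(.40,-.27,.035),(.65,-.03,.1)),("lid",(.49,-.27,.068),(.65,-.03,.1)),("supply all",(.40,.22,.03),(.6,.45,.12))):
    q=box(lo,hi); print(n,len(q),cv2.minAreaRect(q[:,:2].astype(np.float32)*1000))
q=box((.43,.26,.079),(.56,.41,.13)); print("bat",np.round(q,3).tolist())
q=box((.43,-.19,.079),(.49,-.11,.13)); print("btn",len(q),q.mean(0),q.max(0))
E
```

```text
supply 2809 ((495.44891357421875, 340.6439514160156), (114.3337173461914, 147.4468536376953), 5.866561412811279)
jig 8746 ((525.7386474609375, -150.77713012695312), (182.69607543945312, 164.98828125), 3.148405075073242)
lid 4767 ((554.0452270507812, -147.73875427246094), (116.17938995361328, 152.21409606933594), 2.739046335220337)
supply all 3331 ((493.58392333984375, 339.4839172363281), (120.7236099243164, 147.12843322753906), 3.9187066555023193)
bat [[0.473, 0.355, 0.102], [0.473, 0.352, 0.101], [0.472, 0.348, 0.107], [0.473, 0.348, 0.096], [0.47, 0.357, 0.103], [0.47, 0.353, 0.107], [0.47, 0.351, 0.106], [0.47, 0.348, 0.105], [0.47, 0.346, 0.104], [0.47, 0.344, 0.101], [0.471, 0.343, 0.09], [0.471, 0.341, 0.087], [0.468, 0.358, 0.099], [0.467, 0.354, 0.104], [0.467, 0.352, 0.102], [0.467, 0.349, 0.102], [0.467, 0.346, 0.102], [0.468, 0.345, 0.094], [0.468, 0.343, 0.093], [0.468, 0.342, 0.084], [0.468, 0.339, 0.082], [0.464, 0.354, 0.103], [0.464, 0.352, 0.101], [0.464, 0.349, 0.102], [0.465, 0.347, 0.099], [0.469, 0.354, 0.104], [0.472, 0.354, 0.104], [0.474, 0.355, 0.104], [0.469, 0.348, 0.104], [0.472, 0.347, 0.105], [0.474, 0.349, 0.104], [0.469, 0.349, 0.101], [0.472, 0.349, 0.101], [0.474, 0.346, 0.102], [0.477, 0.357, 0.097], [0.469, 0.346, 0.099], [0.472, 0.345, 0.1], [0.474, 0.352, 0.096], [0.477, 0.353, 0.095], [0.469, 0.346, 0.096], [0.472, 0.344, 0.097], [0.474, 0.353, 0.092], [0.468, 0.351, 0.09], [0.471, 0.346, 0.093], [0.474, 0.345, 0.094], [0.468, 0.351, 0.087], [0.471, 0.344, 0.091], [0.474, 0.345, 0.09], [0.471, 0.345, 0.087], [0.474, 0.345, 0.087], [0.471, 0.346, 0.083], [0.474, 0.342, 0.086], [0.471, 0.343, 0.082], [0.474, 0.344, 0.081], [0.474, 0.341, 0.08]]
btn 141 [ 0.45818715 -0.15456142  0.08389757] [ 0.47075062 -0.14255994  0.09310345]
```

View pics/crop.png

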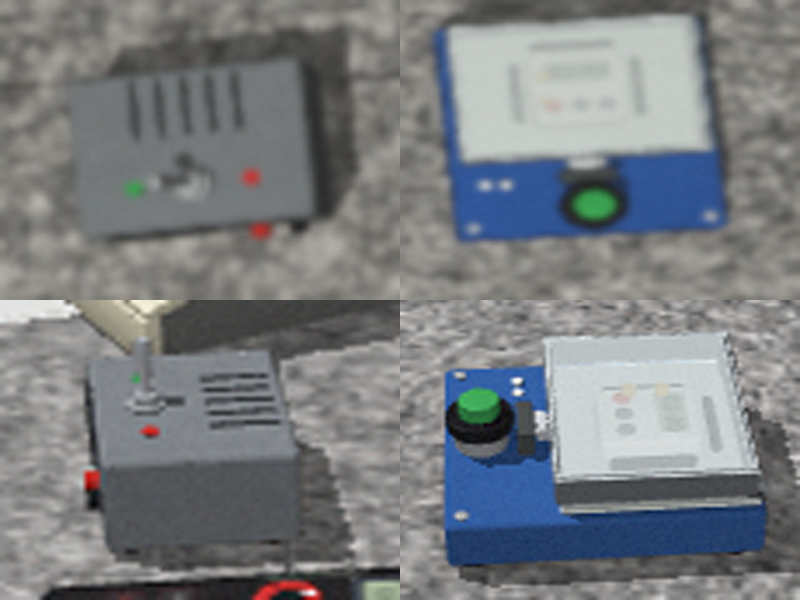

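View pics/side0.png

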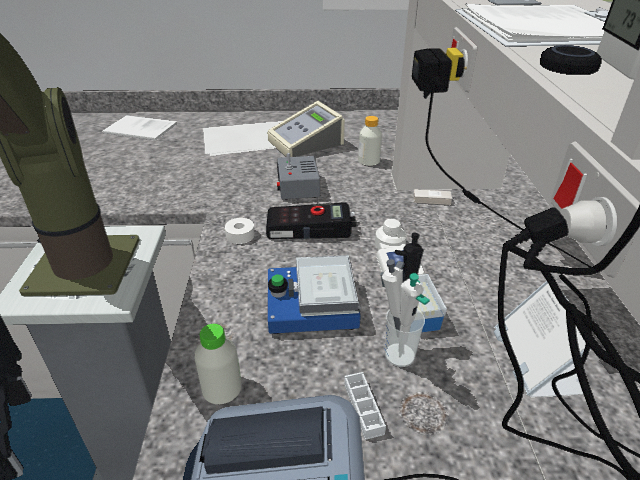

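Both cameras agree: the supply's bat leans to the green dot (top crop, green dot at about (135,188), red at (252,178)), and the tip is near (0.470, 0.353, 0.105). The jig is shut, with its green button at about (0.458, -0.154). In the side view a glass of pipettes stands at about pixel (405,300), right of the jig, so I'm checking heights along the path first, then moving.

```bash
python3 - <<'E'
from h import *
W=np.vstack([np.load(n+".npy").reshape(-1,3) for n in ("top","side")])
print("rows x .2.. .8 ; cols y -.7...6; max z mm")
for x in np.arange(.2,.85,.1):
    print(round(x,1),[int(1000*max([0]+list(W[(abs(W[:,0]-x-.05)<.05)&(abs(W[:,1]-y-.05)<.05)][:,2]))) for y in np.arange(-.7,.6,.1)])
a=np.deg2rad(4.2)
from scipy.spatial.transform import Rotation as R
for yaw in (0.073,0.073+np.pi/2,0.073-np.pi/2):
    q=(R.from_euler("z",yaw)*R.from_euler("x",np.pi)).as_quat()
    for p in ((.203,-.591,.32),(.43,-.1,.32),(.47,.388,.2),(.47,.388,.092),(.458,-.1545,.1)):
        s=ctrl.ik(p,q); print(round(yaw,2),p,None if s is None else np.round(s,2))
E
```

```text
rows x .2.. .8 ; cols y -.7...6; max z mm
0.2 [594, 645, 11, 12, 13, 10, 11, 12, 13, 11, 12, 12, 13]
0.3 [135, 153, 135, 155, 11, 14, 12, 41, 44, 12, 12, 12, 13]
0.4 [157, 173, 152, 13, 73, 93, 83, 52, 53, 75, 106, 73, 69]
0.5 [165, 180, 160, 34, 85, 86, 87, 58, 65, 77, 76, 74, 102]
0.6 [407, 479, 33, 245, 246, 512, 511, 68, 62, 14, 14, 146, 146]
0.7 [574, 851, 910, 915, 917, 918, 919, 919, 919, 919, 919, 918, 152]
0.8 [582, 844, 551, 655, 657, 564, 562, 723, 730, 736, 844, 10, 12]
0.07 (0.203, -0.591, 0.32) [ 1.23  0.6  -0.12  1.45  0.08  1.1  -0.4 ]
0.07 (0.43, -0.1, 0.32) [ 0.24  0.33 -0.16  1.96  0.07  0.86 -1.46]
0.07 (0.47, 0.388, 0.2) [-0.88  0.71  0.21  1.66 -0.19  0.79 -2.09]
0.07 (0.47, 0.388, 0.092) [-1.13  0.98  0.7   1.75 -0.89  0.76 -1.46]
0.07 (0.458, -0.1545, 0.1) [ 0.25  0.74 -0.03  2.1   0.07  0.3  -1.34]
1.64 (0.203, -0.591, 0.32) [ 1.49  0.65 -0.6   1.43  0.38  1.18  0.91]
1.64 (0.43, -0.1, 0.32) [ 0.58  0.38 -0.65  1.95  0.29  0.91 -0.14]
1.64 (0.47, 0.388, 0.2) [-0.53  0.73 -0.43  1.64  0.37  0.85 -1.03]
1.64 (0.47, 0.388, 0.092) [-1.    0.91  0.44  1.74 -0.6   0.63 -0.15]
1.64 (0.458, -0.1545, 0.1) [ 0.42  0.75 -0.31  2.09  0.6   0.38 -0.3 ]
-1.5 (0.203, -0.591, 0.32) [ 0.98  0.62  0.35  1.46 -0.23  1.1  -1.69]
-1.5 (0.43, -0.1, 0.32) [-0.61  0.64  1.31  2.   -0.71  1.08 -2.05]
-1.5 (0.47, 0.388, 0.2) [-0.17  0.99 -1.26  1.62  0.98  1.28  1.6 ]
-1.5 (0.47, 0.388, 0.092) [-0.18  1.18 -1.26  1.7   1.2   1.24  1.47]
-1.5 (0.458, -0.1545, 0.1) [ 0.07  0.76  0.26  2.11 -0.57  0.34 -2.26]
```

```bash
cat >> h.py <<'E'
from scipy.spatial.transform import Rotation as R
Q=(R.from_euler("z",0.073+np.pi/2)*R.from_euler("x",np.pi)).as_quat()
QJ=(R.from_euler("z",0.05+np.pi/2)*R.from_euler("x",np.pi)).as_quat()
PIV=np.array([.470,.338]); AY=np.array([-.073,.9973])
def tp(off,z): return [*(PIV+off*AY),z]
E
python3 - <<'E'
from h import *
ctrl.movel([.203,-.591,.30],vel=.2)
ctrl.set_gripper(0.0)
ctrl.move_pose([.43,-.1,.30],Q); print(ctrl.get_t())
ctrl.move_pose(tp(.047,.19),Q); print(ctrl.get_t(),ctrl.get_position())
print(ctrl.movel(tp(.047,.092),vel=.08,contact_N=4), ctrl.get_position(),ctrl.get_t())
f=ctrl.grab_frame("side"); cv2.imwrite("pics/a.png",cv2.resize(f["color"][100:220,220:380,::-1],(800,600)))
E
```

```text
4.4083
6.2167 [0.46788541 0.38313398 0.19012426]
False [0.46684443 0.38522883 0.0925612 ] 7.5917
```

View pics/a.png

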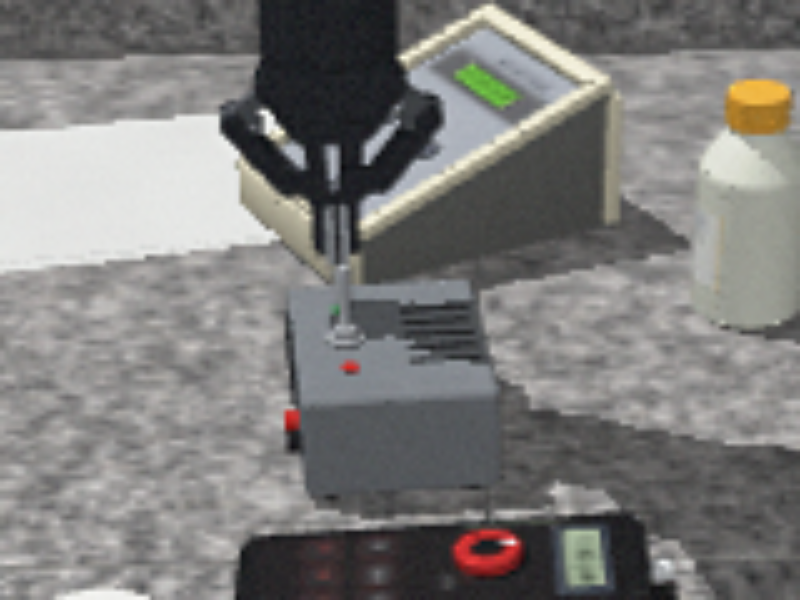

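The closed fingers (pixels x 315–360) stand behind the bat (x 344) on the green-dot side, so I push toward the red dot.

```bash
python3 - <<'E'
from h import *
f0=np.array(ctrl.get_ft_force())
for o in (.030,.024,.019,.014,.009):
    h=ctrl.movel(tp(o,.092),vel=.05,contact_N=9)
    print(o,h,np.round(np.array(ctrl.get_ft_force())-f0,1),np.round(ctrl.get_position(),4))
    if h: break
ctrl.movel(tp(.035,.10),vel=.1); ctrl.movel(tp(.035,.19),vel=.15)
f=ctrl.grab_frame("side"); w=cloud(f)
q=w[np.all((w>(.43,.26,.085))&(w<(.56,.41,.115)),-1)]; print(q.mean(0),ctrl.get_t())
cv2.imwrite("pics/b.png",cv2.resize(f["color"][100:220,220:380,::-1],(800,600)))
E
```

```text
0.03 False [-1.2  2.9  0.4] [0.4679 0.3686 0.0924]
0.024 False [0.3 2.5 1.4] [0.4686 0.3623 0.0923]
0.019 False [-0.4  1.5 -0.5] [0.4688 0.3561 0.0919]
0.014 False [-1.2 -0.8  0.7] [0.4688 0.3498 0.0915]
0.009 False [-0.1 -0.1 -0.3] [0.4693 0.3454 0.0916]
[0.47381171 0.32586203 0.09776138] 10.375
```

View pics/b.png

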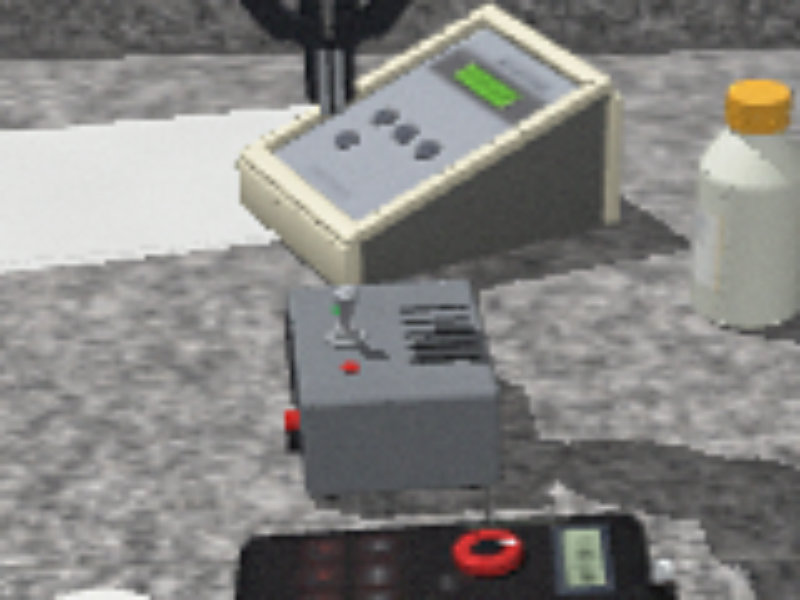

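The toggle now leans to the red dot (tip at about pixel (347,293), y≈0.326). Next is the release button.

```bash
cat >> h.py <<'E'
def lidz():
    w=cloud(ctrl.grab_frame("side"))
    m=np.all((w>(.58,-.21,.10))&(w<(.68,-.09,.19)),-1); return int(m.sum())
E
python3 - <<'E'
from h import *
B=[.458,-.1545]
ctrl.move_pose([*B,.20],QJ)
ctrl.movel([*B,.097],vel=.1)
ctrl.dwell(.2); f0=np.mean([ctrl.get_ft_force() for _ in range(5)],0)
n0=lidz(); print("lid px",n0,ctrl.get_t(),ctrl.get_position())
h=ctrl.movel([*B,.068],vel=.015,contact_N=2.5)
z=ctrl.get_position()[2]; print(h,z,np.array(ctrl.get_ft_force())-f0,ctrl.get_t())
if h:
    for k in range(1,9):
        h2=ctrl.movel([*B,z-.001*k],vel=.01)
        F=np.mean([ctrl.get_ft_force() for _ in range(4)],0)-f0
        n=lidz(); print(k,np.round(ctrl.get_position()[2],4),np.round(F,1),n)
        if n>n0+150 or F[2]>7: break
ctrl.movel([*B,.12],vel=.06); ctrl.movel([*B,.2],vel=.15); ctrl.dwell(.5)
f=ctrl.grab_frame("side"); print(lidz(),ctrl.get_t())
cv2.imwrite("pics/c.png",cv2.resize(f["color"][190:370,200:440,::-1],(800,600)))
E
```

```text
lid px 0 13.7167 [ 0.45822617 -0.15461448  0.0973615 ]
True 0.08183900598007363 [ 1.29113984 -0.91842723  1.69010849] 14.7917
1 0.0809 [ 0.5 -1.   2.7] 0
2 0.0799 [-0.1 -1.2  4. ] 0
3 0.0788 [ 0.3 -1.   4.3] 140
4 0.0779 [-0.9 -1.1  5. ] 564
567 18.1333
```

View pics/c.png

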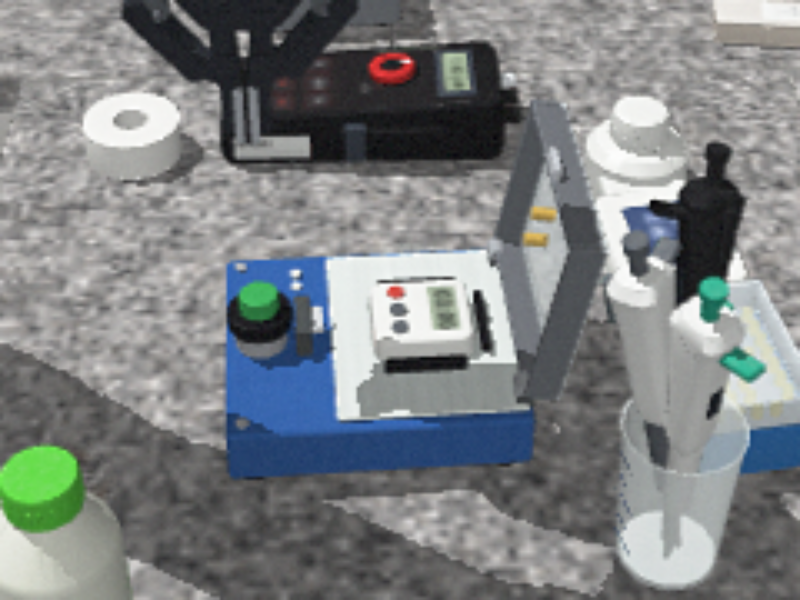

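The lid stands fully open (x 500–600, past vertical), and the green button is back up at (258,300). The arm is clear and nothing else has moved.

```bash
python3 -c "
from h import *
w=cloud(ctrl.grab_frame('side'));q=w[np.all((w>(.43,.26,.085))&(w<(.56,.41,.115)),-1)];print(q.mean(0))
ctrl.job_done()"
```

```text
[nan nan nan]
the job is handed in; nothing more can be done<string>:3: RuntimeWarning: Mean of empty slice.
  ret = um.true_divide(
```

I flipped the toggle to its red-dot side, then pressed the green button gently (about 5 N) until the lid sprang fully open. The button came back up, and I handed the job in at about 18 s; a last camera check of the toggle gave no reading, so its off position rests on the picture taken right after the flip.

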